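# Wind the carver's vise closed with its crank

### The arm

A 6-joint arm with a two-finger parallel gripper is mounted at the origin on the work surface. World frame = base frame: x ahead of the robot, y to its left, z up, the work surface at z = 0. Lengths are in m, angles in degrees, forces in N, time in s.
With the tool pointing down it reaches from about 0.425 to 0.95 m from the base axis. Payload 3.5 kg.
Tool frame: the origin (TCP) lies midway between the tips of the shut fingers; the grasp point (between the pads) lies 19 mm behind it; z points along the fingers, y is the line along which they close (so a half turn about z gives the same grasp; the last joint's range is limited). The gripper opens to 85 mm and grips with 20 to 120 N. Pads are 22 mm wide; open, the fingers measure 114 mm over their backs; the gripper's body (76 mm by 85 mm) begins 54 mm behind the grasp point. The pads swing forward as they close: fully open they stand 13 mm farther back than shut.
Start: joints at [-80.844, 16.404, 90.338, -0, 73.258, -8.594], TCP at [0.206, -0.643, 0.198] pointing down, gripper open.
Joint ranges: [-158.93, 158.93], [-51.34, 127.21], [12.03, 142.37], [-87.48, 267.48], [13.55, 161.25], [-162.69, 162.69]. Speed limits (degrees/s): [159.86, 159.86, 180, 180, 180, 180].

### API

Orientations are given as a 3x3 rotation matrix whose columns are the frame's x, y, z axes.
In Python, from station import monitor, vision, ctrl gives the robot as it stands.
- The arm moves only by the tool carry_out, never from a script. Its argument "steps" is a list that holds one entry, the list of rows, each a list of 7 numbers: the closure, from 0 (fully open) to 1 (shut), then the shift along the tool's x, y, z in mm, then the turn, a rotation vector about the tool's x, y, z in degrees. In form: [[[fingers, dx, dy, dz, ax, ay, az], ...]]. A call has 1 to 20 rows; each row shifts and turns the commanded pose from where the row before left it, along the tool's axes as they then stand; what a row does not reach is not made up. A row lasts 1/10 s, in which the tool goes at most 50 mm and 8.59 degrees, less where a joint would pass 70% of its speed; a pose out of reach is approached as far as the arm can. A call with a gripper value outside its range is refused whole. The fingers move at their own pace and stop on an object; the grip force is fixed at half the most. Time passes only in rows, so rows that do not move let the fingers close. It gives the time, the measured TCP pose, the force, the opening and the grip force at its end, in the units of the state.
- monitor.sense(): the state, without advancing time (a new reading comes with each control period).
- vision.grab_frame(name): name is "scene" or "top" or "wrist"; returns a dict with "img" (384x512x3 uint8, blue, green, red), "range_z" (384x512 float32, m along the optical axis (not along the pixel's ray), 0 where there is no reading), "fovy" (degrees; the focal length in pixels is half the picture's height over the tangent of half this angle, whatever the lens; pixels are square), "cx", "cy" (the principal point, pixels), "pose" (4x4, takes a point from camera to world coordinates). Camera axes: x right, y down, z forward; pixel columns grow to the right and rows downward; lengths in m; the calibration is good to about 2 mm. A picture is of the moment at which its call begins.
- ctrl.close_job(): hands the job in; it is judged then, once.
The state is a dict: "time_s": time; "joint_pos": joint angles; "dq": joint speeds; "effort": joint torques, N m; "eef_pos": TCP position; "ee_rot": TCP orientation; "force": force on the tool from outside, world axes, zero at the start; "ft_torque": the same for the moment, N m; "width": finger opening in m; "grasp_force": force on a finger pad.
Only numpy, scipy, OpenCV 4.12 (cv2) and the standard library are available. Lean on these libraries where they do the work, as an engineer would, in place of code of your own. Each camera call takes 0.05 s, during which the arm holds its last target. There are 200 camera calls.

### The job

Pick up the crank with the square hole by its upright wooden handle, fit it down over the square spindle of the carving vise, and wind it clockwise (seen from above) round full circles until the moving jaw has come up to the wooden blank. Then let go, leaving the crank on the spindle.

Things in the scene. Friction and masses are not known exactly. Their poses are not given: they have to be found in the camera images.
- crank_grip (a point): Centre of the crank's upright round wooden handle, 24 mm thick, reaching 16 to 86 mm above the crank's underside (this point: 51 mm above it). The handle spins on its pin with slight friction, so the hand need not turn as the crank goes round. Crank: flat steel bar 24 wide, 14 thick, lying on the bench, 0.25 kg. Axes: z up, x from the handle to the hub, whose hole is 70 mm away.
- crank_socket (a point): Centre of the crank's hole at its underside: 24 mm square, right through the steel hub (44 x 44 mm, 28 high); axes as crank_grip, the hole's sides along x and y. A smaller crank (arm 50 mm, round 12 mm hole, handle 18 mm thick, 45 high) also lies there, of no use here; the two may have changed places.
- spindle_top (a point): Middle of the top of the vise's upright steel spindle: 20 mm square, the last 12 mm tapering to 8 mm. It rises 34 mm from a collar 92 mm above the bench, where the fitted crank rests. Axes: z up, x and y along the square's sides, turning with it. Crank fits in any quarter turn, up to 13 degrees off. The rest of the grey vise (270 x 110 mm, jaws on the far side) is lower than the collar.
- spindle (a joint): Turn of the spindle in rad, growing clockwise seen from above; 0.8 to 7.1 at the start. One turn (6.283) brings the jaw 10 mm nearer the blank. At 15.08 its cork face touches the blank; the cork gives 3 mm and the spindle stops dead at 16.96. It stays where it is left; turning it takes about 0.1 N m.
Not all that is in view belongs to the job. What is shaped like the part that bears crank_grip but green or pink is not meant.

How it is judged (in metres and radians):
On the way, in this order (a step that is already met when the one before it is completed fails the run):
1. the crank is fitted right down over the square spindle (horizontal distance between crank_socket and spindle_top below 0.01 m and z of crank_socket in the frame of spindle_top below -0.02 m and angle between crank_socket's own z axis and vertical below 0.25 rad), for 0.2 s.
2. with the crank on, the spindle is wound to within about one half turn of the blank (value of joint spindle above 12 rad and horizontal distance between crank_socket and spindle_top below 0.012 m and z of crank_socket in the frame of spindle_top below -0.015 m).
At the end, for the whole second after the job is handed in: Spindle past 13.5 rad (jaw less than 2.5 mm from the blank, or pressed into the cork) and still; the released crank sits on the spindle: hole within 10 mm of its axis, underside at least 20 mm below its top, tilted less than 0.25 rad (all of step 1 and value of joint spindle above 13.5 rad and velocity of joint spindle between -0.2 and 0.2 rad/s); the robot touches nothing.
It also fails if it takes over 64 s, if anything falls off the work surface, if the arm or the gripper's body presses on something with over 40 N, if the wrist force passes 120 N, or if a joint passes its speed limit or range.

## Working session

There is one attempt and no reset: what is moved stays moved. The work goes in short steps, Python scripts to look and compute and a tool call to move; the robot and the scene stay as the last step left them, time stands still between calls to the robot, and variables do not carry over. Pictures are saved under pics/ and viewed, at most 10 in all, crops included, and the job is handed in when it is done.

Besides the shell and the picture viewer there is one more tool, called after ">>>" by a JSON object that holds its "method" and its "body". carry_out: Moves the arm, as the interface text tells. Its arguments: {"type":"object","properties":{"steps":{"type":"array","items":{"type":"array","items":{"type":"array","items":{"type":"number"}}}}},"required":["steps"]}

```bash
mkdir -p pics; cat > h.py <<'E'
import numpy as np, cv2
from station import monitor, vision, ctrl
def grab(n):
    f=vision.grab_frame(n); im=f["img"]; H,W=im.shape[:2]
    fl=H/2/np.tan(np.radians(f["fovy"])/2); v,u=np.mgrid[:H,:W]
    z=f["range_z"]; P=np.stack([(u-f["cx"])/fl*z,(v-f["cy"])/fl*z,z],-1)
    P=P@f["pose"][:3,:3].T+f["pose"][:3,3]; P[z==0]=np.nan
    return f,im,P
def ray(f,u,v,h):
    fl=f["img"].shape[0]/2/np.tan(np.radians(f["fovy"])/2)
    d=f["pose"][:3,:3]@np.array([(u-f["cx"])/fl,(v-f["cy"])/fl,1]); o=f["pose"][:3,3]
    return o+d*(h-o[2])/d[2]
E
python3 - <<'E'
from h import *
ims=[]
for n in("top","scene"):
    f,im,P=grab(n); np.save(n+".npy",P); cv2.imwrite(f"pics/{n}0.png",im); print(n,f["pose"].round(3).tolist(),f["fovy"])
    b=np.nanmin(P.reshape(-1,3),0),np.nanmax(P.reshape(-1,3),0);print(b)
s=monitor.sense();print(s["time_s"],s["eef_pos"],np.array(s["ee_rot"]).round(3).tolist())
E
```

```text
top [[-0.017, -0.994, 0.112, 0.379], [-1.0, 0.014, -0.027, 0.18], [0.026, -0.113, -0.993, 1.156], [0.0, 0.0, 0.0, 1.0]] 47.641706620732975
(array([ 0.01855727, -1.13085594, -0.7724561 ]), array([1.50499819, 1.25813134, 0.72065027]))
scene [[0.248, 0.819, -0.518, 1.129], [0.969, -0.212, 0.127, 0.015], [-0.006, -0.533, -0.846, 1.162], [0.0, 0.0, 0.0, 1.0]] 45.34689197024838
(array([-1.28888349, -0.6264097 , -0.77990951]), array([1.0868123 , 1.66277117, 0.56950196]))
0.1 [ 0.2057087  -0.64220092  0.19626886] [[0.952, 0.305, -0.0], [0.305, -0.952, 0.002], [0.0, -0.002, -1.0]]
```

View pics/top0.png

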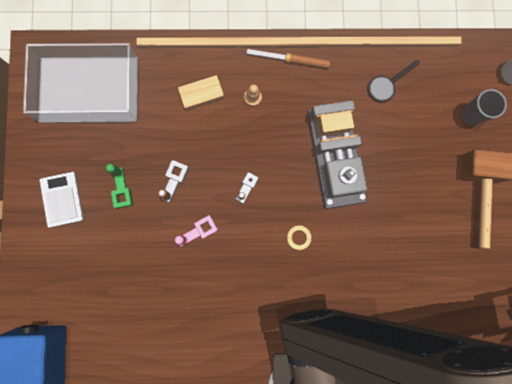

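View pics/scene0.png

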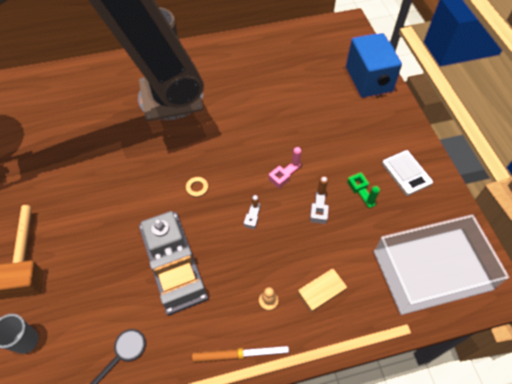

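The top view shows the steel crank with its handle near (163,195) and hub near (177,170), and the vise spindle near (348,175). The scene view shows the crank near (320,205) and the spindle near (159,228). The pink and green cranks are decoys.

```bash
python3 - <<'E'
from h import *
out=[]
for n,(a,b),(c,d) in(("top",(140,150),(325,150)),("scene",(295,165),(130,205))):
    f,im,P=grab(n)
    for (x,y) in((a,b),(c,d)):
        out.append(cv2.resize(im[y:y+60,x:x+60],(380,290) if 0 else (300,300),interpolation=cv2.INTER_NEAREST))
    hsv=cv2.cvtColor(im,cv2.COLOR_BGR2HSV)
    # crank
    q=P[b:b+60,a:a+60]; z=q[...,2]
    g=(z>.02)&(z<.04); h=z>.055
    print(n,"hub pts",np.nanmedian(q[g],0),g.sum(),"handle",np.median(q[h],0),h.sum(),np.nanmax(z))
    q=P[d:d+60,c:c+60]; z=q[...,2]; t=z>.105
    print("spindle",q[t].mean(0),t.sum(),np.nanmax(z)); i=np.argwhere(t); print(i.mean(0)[::-1]+[c,d])
    for s in (.118,): print(q[z>s].mean(0),(z>s).sum())
    hh=np.argwhere(P[b:b+60,a:a+60,2]>.075).mean(0)[::-1]+[a,b]; print("handletop px",hh,ray(f,*hh,.086))
cv2.imwrite("pics/c.png",np.vstack([np.hstack(out[:2]),np.hstack(out[2:])]))
E
```

```text
top hub pts [0.56624586 0.33933626 0.02730146] 230 handle [0.501857   0.36347563 0.08364311] 88 0.09134940350287324
spindle [ 0.53937442 -0.09385489  0.11846595] 75 0.12771915128618327
[349.88 173.64]
[ 0.54034337 -0.09533836  0.12257297] 40
handletop px [162.07142857 192.95714286] [0.50246216 0.36517129 0.086     ]
scene hub pts [0.55932399 0.34717615 0.02622527] 258 handle [0.51164765 0.36263686 0.07939722] 88 0.09019935660010048
spindle [ 0.54767108 -0.09595213  0.11656312] 73 0.12740653906269062
[158.8630137  224.24657534]
[ 0.54599466 -0.09635741  0.12208985] 32
handletop px [323.66666667 180.77777778] [0.51075271 0.36273076 0.086     ]
```

View pics/c.png

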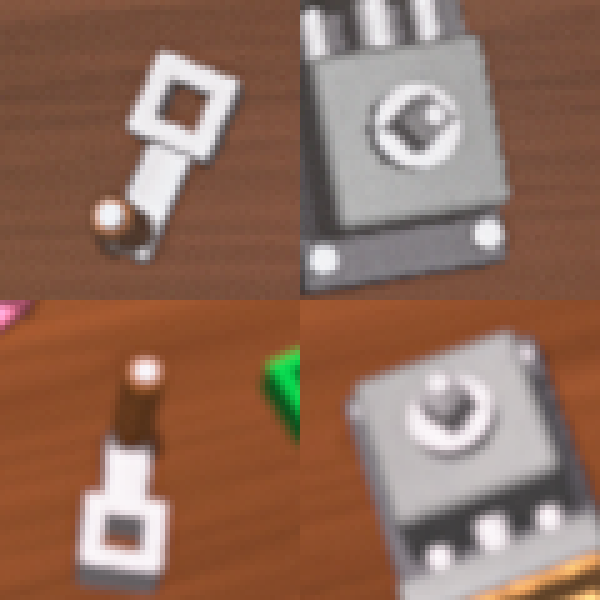

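Crop: the crank's hole is near top pixel (177,170.5), and the square spindle stands diamond-wise near (348.5,174.5). I'll move near the spindle, then look from the wrist.

>>> {"method": "carry_out", "body": {"steps": [[[0,15,-12,-9,0,0,0],[0,30,-25,-9,0,0,0],[0,30,-25,-9,0,0,0],[0,30,-25,-9,0,0,0],[0,30,-25,-9,0,0,0],[0,30,-25,-9,0,0,0],[0,30,-25,-9,0,0,0],[0,30,-25,-9,0,0,0],[0,30,-25,-9,0,0,0],[0,30,-25,-9,0,0,0],[0,30,-25,-9,0,0,0],[0,30,-25,-5,0,0,0],[0,8,-12,0,0,0,0],[0,0,0,0,0,0,0],[0,0,0,0,0,0,0]]]}}

```text
time_s: 1.7
eef_pos: [0.4503, -0.2509, 0.301]
ee_rot: [[0.952, 0.305, -0.001], [0.305, -0.952, -0.0], [-0.001, -0.0, -1.0]]
force: [-0.0, -0.5, -0.3]
width: 0.0853
grasp_force: 0.0
```

```bash
python3 - <<'E'
from h import *
f,im,P=grab("wrist"); cv2.imwrite("pics/w1.png",im)
s=monitor.sense(); print(s["time_s"],s["eef_pos"],np.array(s["ee_rot"]).round(3).tolist()); print(f["pose"].round(3).tolist(),f["fovy"])
E
```

```text
1.75 [ 0.45012248 -0.25133744  0.30090714] [[0.953, 0.304, -0.001], [0.304, -0.953, 0.0], [-0.001, -0.0, -1.0]]
[[0.304, -0.91, -0.283, 0.522], [-0.953, -0.29, -0.09, -0.228], [-0.0, 0.297, -0.955, 0.478], [0.0, 0.0, 0.0, 1.0]] 58.97854435604185
```

View pics/w1.png

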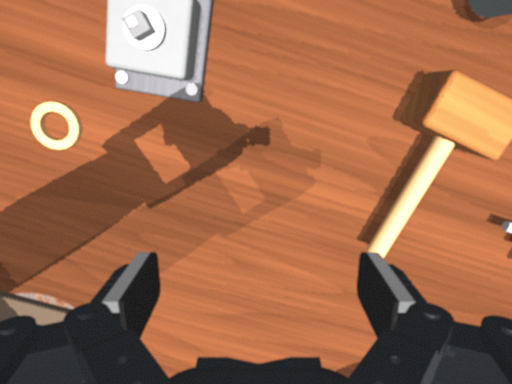

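The wrist view shows the vise top with the spindle near (138,27). The camera looks along tool +x, with the fingers at the bottom of the picture. Next I'll centre it over the spindle.

>>> {"method": "carry_out", "body": {"steps": [[[0,20,-20,0,0,0,0],[0,25,-25,0,0,0,0],[0,25,-25,0,0,0,0],[0,25,-25,0,0,0,0],[0,20,-20,0,0,0,0],[0,5,-3,0,0,0,0],[0,0,0,0,0,0,0],[0,0,0,0,0,0,0]]]}}

```text
time_s: 2.55
eef_pos: [0.5288, -0.103, 0.3012]
ee_rot: [[0.953, 0.303, -0.001], [0.303, -0.953, -0.0], [-0.001, 0.0, -1.0]]
force: [0.5, 0.2, -0.2]
width: 0.0853
grasp_force: 0.0
```

```bash
python3 - <<'E'
from h import *
f,im,P=grab("wrist"); 
z=P[...,2]; t=np.nan_to_num(z)>.1; i=np.argwhere(t&(np.hypot(P[...,0]-.543,P[...,1]+.095)<.03)); c=i.mean(0)[::-1].astype(int)
q=P[i[:,0],i[:,1]]; print("spindle pts",q.mean(0),len(q)); tp=q[q[:,2]>.122]; print("top",tp.mean(0),len(tp),q[:,2].max())
print(c); np.savez("w2.npz",im=im,P=P,pose=f["pose"],fovy=f["fovy"],cx=f["cx"],cy=f["cy"])
x0,y0=c-50; cv2.imwrite("pics/w2.png",cv2.resize(im[y0:y0+100,x0:x0+100],(600,600),interpolation=cv2.INTER_CUBIC)); print(x0,y0)
k=lambda: None
ft,it,_=grab("top"); print("hub top px",ray(ft,176.8,170.6,.028),"handle",ray(ft,162.1,193,.086))
fs,_,_=grab("scene"); print("scene hub",ray(fs,295+123/5,165+231/5,.028),"handle",ray(fs,323.8,179.6,.086))
s=monitor.sense(); print(s["time_s"],s["eef_pos"])
# blank/jaw gap later
E
```

```text
spindle pts [ 0.53949223 -0.09295879  0.39958783] 7128
top [ 0.53934607 -0.09284603  0.40916329] 6895 0.4237371183921182
[229 357]
179 307
hub top px [0.56740006 0.33722684 0.028     ] handle [0.5023549  0.36510071 0.086     ]
scene hub [0.57062346 0.33761561 0.028     ] handle [0.50716378 0.36434803 0.086     ]
2.7 [ 0.52876296 -0.10281759  0.30146161]
```

View pics/w2.png

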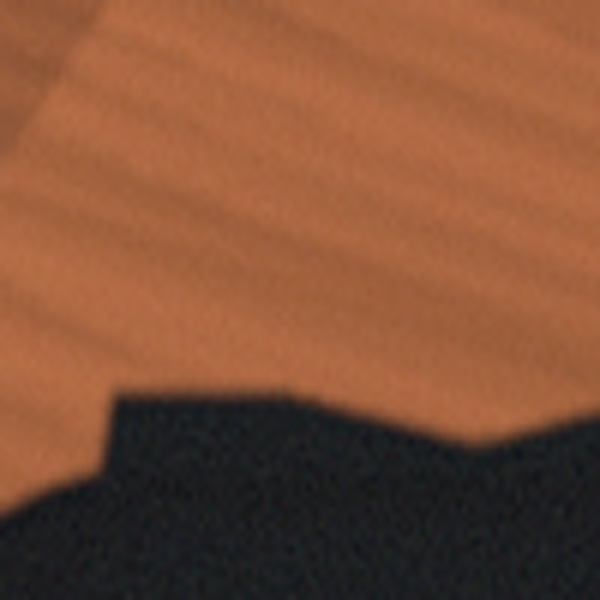

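That crop only caught the gripper body (its height put it in the mask). I'll crop again from the saved frame and measure the square's edges.

```bash
python3 - <<'E'
from h import *
d=np.load("w2.npz"); im,P=d["im"],d["P"]; f={k:d[k] for k in("pose","fovy","cx","cy")}; f["img"]=im
z=np.nan_to_num(P[...,2]); near=np.hypot(P[...,0]-.543,P[...,1]+.095)<.03
for lo,hi in((.1,.114),(.1,.14),(.122,.14)):
    m=near&(z>lo)&(z<hi); q=P[m]; i=np.argwhere(m)[:,::-1].astype(np.float32)
    r=cv2.minAreaRect((q[:,:2]*1000).astype(np.float32)); print(lo,hi,len(q),q.mean(0),"px",i.mean(0),"rect mm",np.round(r[0],1),np.round(r[1],1),r[2])
c=i.mean(0).astype(int); x0,y0=np.maximum(c-40,0); print(x0,y0)
cv2.imwrite("pics/w3.png",cv2.resize(im[y0:y0+80,x0:x0+80],(560,560),interpolation=cv2.INTER_CUBIC))
E
```

```text
0.1 0.114 40 [ 0.54853029 -0.09389698  0.10764818] px [255.45 138.15] rect mm [548.5 -96.6] [13.2 27.2] 1.3319076299667358
0.1 0.14 381 [ 0.54310494 -0.09661572  0.1196857 ] px [256.27823 145.48032] rect mm [541.6 -97.1] [19.8 20.1] 44.46813201904297
0.122 0.14 148 [ 0.54198331 -0.09711965  0.12512889] px [256.38513 147.48648] rect mm [541.7 -97.2] [13.3 13.8] 43.99461364746094
216 107
```

View pics/w3.png

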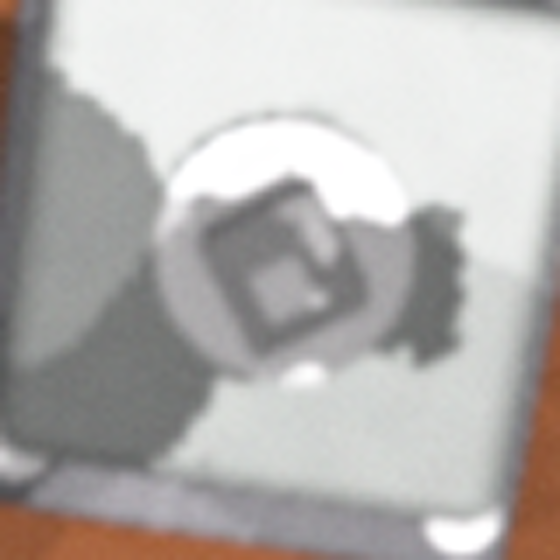

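The crop shows the square spindle near wrist pixel (256,147), with its sides at about 44° in the world frame and its top at (0.542,-0.097). Now I'll go to the crank.

>>> {"method": "carry_out", "body": {"steps": [[[0,6,-20,0,0,0,0],[0,10,-40,0,0,0,0],[0,11,-42,0,0,0,0],[0,11,-42,0,0,0,0],[0,11,-42,0,0,0,0],[0,11,-42,0,0,0,0],[0,11,-42,10,0,0,0],[0,11,-42,15,0,0,0],[0,11,-42,20,0,0,0],[0,11,-42,25,0,0,0],[0,10,-37,25,0,0,0],[0,5,-20,25,0,0,0],[0,0,0,20,0,0,0],[0,0,0,10,0,0,0],[0,0,0,0,0,0,0],[0,0,0,0,0,0,0]]]}}

```text
time_s: 4.3
eef_pos: [0.5053, 0.3656, 0.1526]
ee_rot: [[0.953, 0.304, 0.001], [0.304, -0.953, 0.001], [0.001, -0.0, -1.0]]
force: [0.5, -0.2, 0.9]
width: 0.0853
grasp_force: 0.0
```

```bash
python3 - <<'E'
from h import *
f,im,P=grab("wrist"); cv2.imwrite("pics/w4.png",im)
z=np.nan_to_num(P[...,2]); near=np.hypot(P[...,0]-.505,P[...,1]-.365)<.03
m=near&(z>.05)&(z<.1); print("handle",np.median(P[m],0),m.sum(),P[m].min(0),P[m].max(0))
t=near&(z>.082)&(z<.095); print("top",P[t].mean(0),t.sum())
m=(np.hypot(P[...,0]-.569,P[...,1]-.3375)<.04)&(z>.023)&(z<.035); r=cv2.minAreaRect((P[m][:,:2]*1000).astype(np.float32)); print("hub",r)
s=monitor.sense(); p=s["eef_pos"]; R=np.array(s["ee_rot"]); print(p,"to handle in tool mm",R.T@(np.append(P[t].mean(0)[:2],.042)-p)*1000)
E
```

```text
handle [0.50862815 0.36682172 0.08507952] 947 [0.49241102 0.35405639 0.0501529 ] [0.51609648 0.37733114 0.09004733]
top [0.50548124 0.36583751 0.08633829] 632
hub ((568.466552734375, 337.8783264160156), (44.17190170288086, 44.00962829589844), 66.81825256347656)
[0.50563526 0.36578995 0.15332613] to handle in tool mm [-4.32395681e-01 -5.28089853e-02  1.11325398e+02]
```

View pics/w4.png

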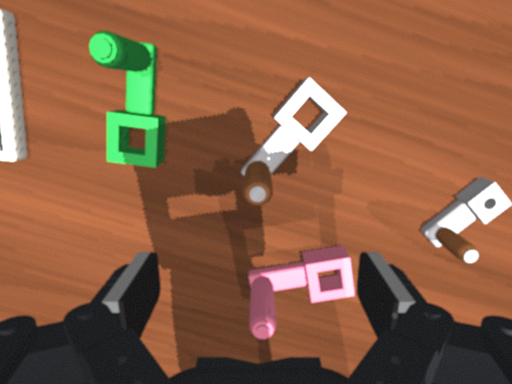

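The view shows the handle top at (257,193), directly under the tool, with the hub up-right at (311,114). Descending and gripping.

>>> {"method": "carry_out", "body": {"steps": [[[0,0,0,15,0,0,0],[0,0,0,20,0,0,0],[0,0,0,20,0,0,0],[0,0,0,20,0,0,0],[0,0,0,20,0,0,0],[0,0,0,12,0,0,0],[0,0,0,4,0,0,0],[0,0,0,0,0,0,0],[1,0,0,0,0,0,0],[1,0,0,0,0,0,0],[1,0,0,0,0,0,0],[1,0,0,0,0,0,0],[1,0,0,0,0,0,0],[1,0,0,0,0,0,0],[1,0,0,0,0,0,0],[1,0,0,0,0,0,0]]]}}

```text
time_s: 5.95
eef_pos: [0.5049, 0.3664, 0.0415]
ee_rot: [[0.952, 0.305, 0.001], [0.305, -0.952, 0.001], [0.001, -0.0, -1.0]]
force: [-1.4, -0.2, 5.5]
width: 0.0201
grasp_force: 58.8
```

>>> {"method": "carry_out", "body": {"steps": [[[1,0,0,-5,0,0,0],[1,0,0,-10,0,0,0],[1,0,0,-20,0,0,0],[1,0,0,-25,0,0,0],[1,0,0,-30,0,0,0],[1,0,0,-30,0,0,0],[1,0,0,-25,0,0,0],[1,0,0,-15,0,0,0],[1,0,0,-5,0,0,0],[1,0,0,0,0,0,0],[1,0,0,0,0,0,0]]]}}

```text
time_s: 7.05
eef_pos: [0.5034, 0.3656, 0.2034]
ee_rot: [[0.952, 0.305, -0.003], [0.305, -0.952, -0.002], [-0.004, 0.001, -1.0]]
force: [0.5, -0.9, -3.3]
width: 0.0203
grasp_force: 59.0
```

```bash
cat > hub.py <<'E'
from h import *
def hub(save=None):
    f,im,P=grab("wrist"); s=monitor.sense(); p=np.array(s["eef_pos"]); R=np.array(s["ee_rot"])
    T=(P-p)@R # tool coords
    m=(T[...,0]>.015)&(T[...,0]<.11)&(np.abs(T[...,1])<.11)&(T[...,2]>-.005)&(T[...,2]<.09)&(im.max(-1)>90)
    n,l,st,c=cv2.connectedComponentsWithStats(m.astype(np.uint8)); k=1+np.argmax(st[1:,4]); q=P[l==k]
    g=q[np.hypot(*(q[:,:2]-p[:2]).T)>.042]   # hub top beyond arm
    d=g[np.hypot(*(g[:,:2]-p[:2]).T)>.05]
    A=np.c_[g[:,:2]-g[:,:2].mean(0),np.ones(len(g))]; co=np.linalg.lstsq(A,g[:,2],rcond=None)[0]
    r=cv2.minAreaRect((d[:,:2]*1000).astype(np.float32)); c=np.array(r[0])/1000
    print("n",len(g),"hub rect",np.round(r[0],1),np.round(r[1],1),round(r[2],1),"z",g[:,2].mean().round(4),"slope",co[:2].round(3))
    v=c-p[:2]; print("tcp",p.round(4),"arm angle",np.degrees(np.arctan2(v[1],v[0])).round(1),"len",np.hypot(*v).round(4),"force",np.round(s["force"],1),"w",s["width"],"t",s["time_s"])
    if save: cv2.imwrite(save,im)
    return f,im,P,p,R
E
python3 -c "
from hub import *
hub('pics/w5.png')"
```

```text
n 4805 hub rect [564.  336.5] [44.5 43.9] 66.5 z 0.1855 slope [-0.019 -0.051]
tcp [0.5033 0.3656 0.2032] arm angle -25.6 len 0.0673 force [-0.1 -0.7 -3. ] w 0.020313258059199667 t 7.1
```

View pics/w5.png

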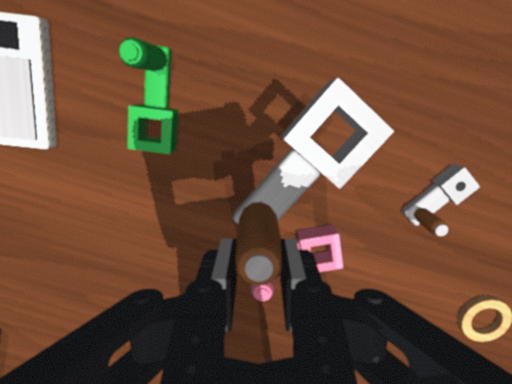

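The crank hangs level from the gripper, with the hub at (338,134), 67 mm from the tool at -23.5°. I'll turn the tool by 22° and carry it to the spindle.

>>> {"method": "carry_out", "body": {"steps": [[[1,0,0,-5,0,0,2],[1,0,0,-8,0,0,5],[1,0,0,-8,0,0,6],[1,0,0,-5,0,0,5],[1,0,0,0,0,0,3],[1,0,0,0,0,0,1],[1,0,8,0,0,0,0],[1,1,18,0,0,0,0],[1,2,30,0,0,0,0],[1,3,42,0,0,0,0],[1,3,46,0,0,0,0],[1,3,46,0,0,0,0],[1,3,46,0,0,0,0],[1,3,46,0,0,0,0],[1,3,42,0,0,0,0],[1,2,36,0,0,0,0],[1,2,28,0,0,0,0],[1,1,16,0,0,0,0],[1,0,8,0,0,0,0],[1,0,0,0,0,0,0]]]}}

```text
time_s: 9.1
eef_pos: [0.499, -0.0478, 0.2313]
ee_rot: [[0.997, -0.076, -0.001], [-0.076, -0.997, -0.0], [-0.001, 0.0, -1.0]]
force: [0.1, 1.0, -3.2]
width: 0.0203
grasp_force: 59.0
```

```bash
python3 -c "
from hub import *
f,im,P,p,R=hub()
z=np.nan_to_num(P[...,2]); m=(np.hypot(P[...,0]-.542,P[...,1]+.097)<.03)&(z>.11)&(z<.14); print(m.sum()); 
if m.sum()>20: print(P[m].mean(0), P[m].min(0),P[m].max(0))
cv2.imwrite('pics/w6.png',im)
"
```

```text
n 5226 hub rect [545.7 -96.5] [44.5 44. ] 46.1 z 0.2123 slope [-0.043 -0.04 ]
tcp [ 0.4992 -0.0469  0.2314] arm angle -46.8 len 0.068 force [-0.2  0.5 -2.5] w 0.020161046438654903 t 9.15
164
[ 0.53736017 -0.10129738  0.1209805 ] [ 0.52745789 -0.11023124  0.11402699] [ 0.5454416  -0.09349161  0.1276343 ]
```

View pics/w6.png

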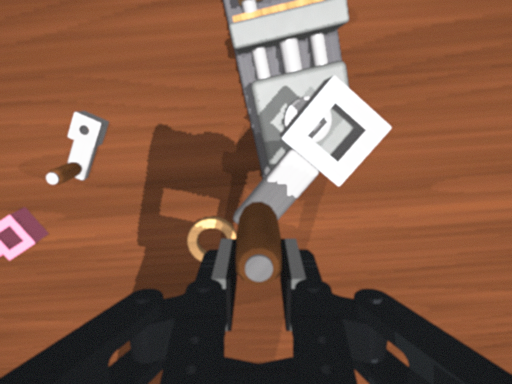

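The view shows the hub at (337,132), now at about -44°, with the spindle below it and a few mm offset. I'll correct that, descend to just above the tip and recheck.

>>> {"method": "carry_out", "body": {"steps": [[[1,-2,1,5,0,0,0],[1,-1.6,0,10,0,0,0],[1,0,0,14,0,0,0],[1,0,0,12,0,0,0],[1,0,0,8,0,0,0],[1,0,0,4,0,0,0],[1,0,0,0,0,0,0],[1,0,0,0,0,0,0]]]}}

```text
time_s: 9.95
eef_pos: [0.4965, -0.0475, 0.1789]
ee_rot: [[0.997, -0.074, 0.001], [-0.074, -0.997, -0.0], [0.001, 0.0, -1.0]]
force: [0.6, -0.5, -2.0]
width: 0.0199
grasp_force: 59.1
```

```bash
python3 -c "
from hub import *
f,im,P,p,R=hub()
cv2.imwrite('pics/w7.png',cv2.resize(im[60:220,250:430],(540,480)))
"
```

```text
n 5931 hub rect [543.2 -96.5] [45.8 43.9] 45.9 z 0.1532 slope [0.19  0.234]
tcp [ 0.4966 -0.0476  0.1792] arm angle -46.5 len 0.0675 force [-0.3 -0.2 -2.6] w 0.020049473299333823 t 10.0
```

View pics/w7.png

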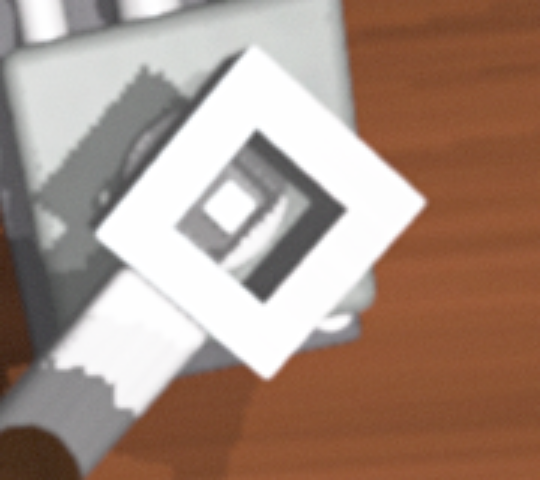

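The crop shows the hole's top centre at (261,215) and the spindle tip at (230,205). That's full-frame (337,131.7) and (326.7,128.3). Casting rays for both.

```bash
python3 -c "
from h import *
f,im,P=grab('wrist'); a=ray(f,337,131.7,.1585); b=ray(f,326.7,128.3,.126); R=np.array(monitor.sense()['ee_rot'])
print(a,b,'tool mm',R.T@(b-a)*1000); z=P[105:125,333:340,2]; print(np.nanmedian(P[85:90,335:338,2]), np.nanmedian(P[128,285:300,2]))
print(ray(f,337,131.7,.1595))
"
```

```text
[ 0.54357816 -0.09717984  0.1585    ] [ 0.54179687 -0.09748038  0.126     ] tool mm [-1.80068476  0.42105596 32.49759304]
0.16093805124849786 0.16192172298736576
[ 0.54371876 -0.09695913  0.1595    ]
```

>>> {"method": "carry_out", "body": {"steps": [[[1,-1.2,1,2,0,0,0],[1,0,0,4,0,0,0],[1,0,0,4,0,0,0],[1,0,0,4,0,0,0],[1,0,0,4,0,0,0],[1,0,0,2,0,0,0],[1,0,0,0,0,0,0]]]}}

```text
time_s: 10.75
eef_pos: [0.4946, -0.0482, 0.158]
ee_rot: [[0.997, -0.074, -0.001], [-0.074, -0.997, 0.0], [-0.001, -0.0, -1.0]]
force: [-0.5, -0.1, -3.3]
width: 0.0202
grasp_force: 59.0
```

```bash
python3 -c "
from hub import *
hub('pics/w8.png')"
```

```text
n 12245 hub rect [541.9 -97.2] [88.9 90.3] 8.0 z 0.1074 slope [-0.769 -0.036]
tcp [ 0.4948 -0.0483  0.1583] arm angle -46.1 len 0.068 force [ 0.5 -0.  -2.5] w 0.020195052464725936 t 10.8
```

>>> {"method": "carry_out", "body": {"steps": [[[1,0,0,3,0,0,0],[1,0,0,4,0,0,0],[1,0,0,4,0,0,0],[1,0,0,4,0,0,0],[1,0,0,2,0,0,0],[1,0,0,1,0,0,0],[1,0,0,0,0,0,0],[1,0,0,0,0,0,0]]]}}

```text
time_s: 11.6
eef_pos: [0.495, -0.0483, 0.1407]
ee_rot: [[0.997, -0.074, 0.0], [-0.074, -0.997, -0.0], [0.0, 0.0, -1.0]]
force: [-0.1, -0.3, -2.0]
width: 0.0205
grasp_force: 59.0
```

>>> {"method": "carry_out", "body": {"steps": [[[1,0,0,1,0,0,0],[1,0,0,1,0,0,0],[1,0,0,1,0,0,0],[1,0,0,0,0,0,0],[1,0,0,0,0,0,0]]]}}

```text
time_s: 12.1
eef_pos: [0.4949, -0.0483, 0.1376]
ee_rot: [[0.997, -0.074, 0.0], [-0.074, -0.997, -0.0], [0.0, 0.0, -1.0]]
force: [-1.0, 0.9, -3.2]
width: 0.0203
grasp_force: 59.1
```

```bash
python3 -c "
from h import *
f,im,P=grab('wrist'); cv2.imwrite('pics/w9.png',cv2.resize(im,(640,480))); s=monitor.sense(); print(s['force'],s['eef_pos'])
z=P[...,2]; m=(np.hypot(P[...,0]-.542,P[...,1]+.097)<.03)&(z>.105)&(z<.15); h=np.histogram(z[m],np.arange(.104,.15,.003)); print(h[0])"
```

```text
[ 0.23604931  0.4161921  -2.78149838] [ 0.49494444 -0.04833936  0.13766795]
[  84  461  175  295  423 3204 1655  290    5    0    0    0    0    0
    0]
```

View pics/w9.png

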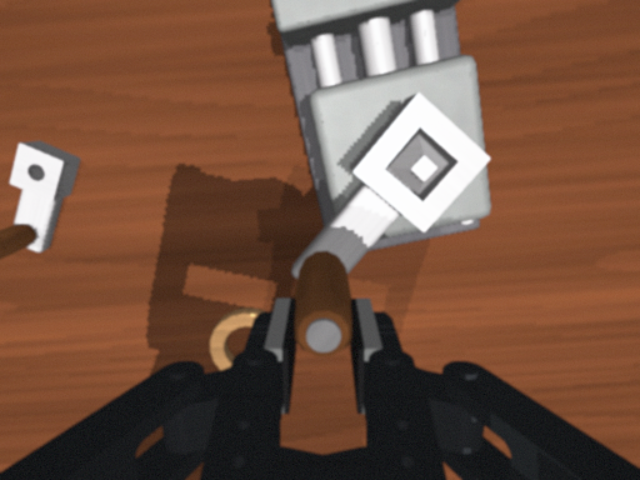

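The crank is seated on the spindle, with the hub top at z≈0.12, and step 1 should be met. That view was the 11th picture, one over the limit by mistake, so I'll view no more and use numbers only. Computing the circle steps in tool axes:

```bash
cat > circ.py <<'E'
from h import *
import sys
def rows(a0,step,n,dz=0):   # a0: handle angle (world deg) at which the next row starts
    s=monitor.sense(); R=np.array(s["ee_rot"]); p=np.array(s["eef_pos"]); c=np.array([.5444,-.0978])
    th=np.radians(a0-step*np.arange(n+1)); Q=c+.07*np.c_[np.cos(th),np.sin(th)]
    D=np.diff(np.vstack([p[:2],Q[1:]]),axis=0)*1000
    T=np.c_[D,np.zeros(n)]@R; print([[1,round(t[0],1),round(t[1],1),0,0,0,0] for t in T])
    v=p[:2]-c; print("now angle",np.degrees(np.arctan2(v[1],v[0])).round(1),"r",np.hypot(*v).round(4),"z",p[2].round(4),"F",np.round(s["force"],1),"t",s["time_s"])
if __name__=="__main__": rows(*map(float,sys.argv[1:3]),int(sys.argv[3]))
E
python3 circ.py 135 10 15
```

```text
[[1, np.float64(8.7), np.float64(-8.5), 0, 0, 0, 0], [1, np.float64(10.1), np.float64(-6.9), 0, 0, 0, 0], [1, np.float64(11.1), np.float64(-5.0), 0, 0, 0, 0], [1, np.float64(11.8), np.float64(-3.0), 0, 0, 0, 0], [1, np.float64(12.2), np.float64(-0.9), 0, 0, 0, 0], [1, np.float64(12.1), np.float64(1.2), 0, 0, 0, 0], [1, np.float64(11.7), np.float64(3.3), 0, 0, 0, 0], [1, np.float64(11.0), np.float64(5.3), 0, 0, 0, 0], [1, np.float64(9.9), np.float64(7.1), 0, 0, 0, 0], [1, np.float64(8.5), np.float64(8.7), 0, 0, 0, 0], [1, np.float64(6.9), np.float64(10.1), 0, 0, 0, 0], [1, np.float64(5.0), np.float64(11.1), 0, 0, 0, 0], [1, np.float64(3.0), np.float64(11.8), 0, 0, 0, 0], [1, np.float64(0.9), np.float64(12.2), 0, 0, 0, 0], [1, np.float64(-1.2), np.float64(12.1), 0, 0, 0, 0]]
now angle 135.0 r 0.0699 z 0.1377 F [ 0.2  0.4 -2.8] t 12.15
```

First a small test of 4 rows to see the force.

>>> {"method": "carry_out", "body": {"steps": [[[1,8.7,-8.5,0,0,0,0],[1,10.1,-6.9,0,0,0,0],[1,11.1,-5.0,0,0,0,0],[1,11.8,-3.0,0,0,0,0]]]}}

```text
time_s: 12.55
eef_pos: [0.5385, -0.0276, 0.1367]
ee_rot: [[0.997, -0.073, -0.002], [-0.073, -0.997, -0.0], [-0.002, 0.0, -1.0]]
force: [-1.0, -2.6, -5.1]
width: 0.0199
grasp_force: 58.9
```

Smooth, with low force. Continuing to x-max.

>>> {"method": "carry_out", "body": {"steps": [[[1,12.2,-0.9,0,0,0,0],[1,12.1,1.2,0,0,0,0],[1,11.7,3.3,0,0,0,0],[1,11.0,5.3,0,0,0,0],[1,9.9,7.1,0,0,0,0],[1,8.5,8.7,0,0,0,0],[1,6.9,10.1,0,0,0,0],[1,5.0,11.1,0,0,0,0],[1,3.0,11.8,0,0,0,0],[1,0.9,12.2,0,0,0,0],[1,-1.2,12.1,0,0,0,0],[1,0,0,0,0,0,0]]]}}

```text
time_s: 13.75
eef_pos: [0.6101, -0.1159, 0.136]
ee_rot: [[0.997, -0.076, -0.006], [-0.076, -0.997, 0.004], [-0.006, -0.003, -1.0]]
force: [-7.3, 2.2, -6.4]
width: 0.0203
grasp_force: 59.1
```

```bash
cat > jaw.py <<'E'
from h import *
f,im,P=grab("top"); hsv=cv2.cvtColor(im,cv2.COLOR_BGR2HSV)
roi=np.zeros(im.shape[:2],bool); roi[98:160,305:365]=1
for u in (328,336,344):
    print(u,[(v,int(hsv[v,u,0]),int(hsv[v,u,1]),int(hsv[v,u,2]),round(float(P[v,u,0]),3),round(float(P[v,u,2]),3)) for v in range(106,154,2)])
E
python3 jaw.py; python3 circ.py 345 10 19 | sed 's/np.float64//g'
```

```text
328 [(106, 10, 5, 170, 0.722, 0.077), (108, 30, 3, 171, 0.717, 0.076), (110, 0, 0, 170, 0.712, 0.075), (112, 11, 14, 148, 0.707, 0.076), (114, 17, 85, 233, 0.7, 0.08), (116, 22, 87, 235, 0.694, 0.081), (118, 22, 83, 236, 0.688, 0.086), (120, 21, 86, 235, 0.684, 0.081), (122, 22, 82, 235, 0.678, 0.085), (124, 22, 81, 235, 0.672, 0.085), (126, 22, 82, 235, 0.668, 0.082), (128, 22, 80, 235, 0.663, 0.082), (130, 20, 90, 236, 0.658, 0.083), (132, 15, 100, 97, 0.655, 0.073), (134, 15, 97, 97, 0.656, 0.047), (136, 10, 50, 108, 0.658, 0.019), (138, 14, 107, 150, 0.639, 0.075), (140, 13, 16, 110, 0.633, 0.077), (142, 10, 7, 110, 0.628, 0.076), (144, 173, 9, 112, 0.623, 0.074), (146, 173, 9, 112, 0.618, 0.076), (148, 15, 20, 75, 0.614, 0.069), (150, 8, 12, 87, 0.614, 0.045), (152, 165, 8, 132, 0.61, 0.041)]
336 [(106, 20, 5, 170, 0.722, 0.078), (108, 0, 4, 172, 0.716, 0.078), (110, 0, 0, 166, 0.711, 0.078), (112, 14, 97, 189, 0.707, 0.073), (114, 21, 86, 237, 0.699, 0.083), (116, 23, 81, 235, 0.694, 0.083), (118, 22, 84, 235, 0.688, 0.086), (120, 22, 83, 234, 0.683, 0.083), (122, 23, 79, 235, 
[... 1308 characters left out ...]
0.022)]
[[1, (-1.4), (11.9), 0, 0, 0, 0], [1, (-5.3), (11.0), 0, 0, 0, 0], [1, (-7.1), (9.9), 0, 0, 0, 0], [1, (-8.7), (8.5), 0, 0, 0, 0], [1, (-10.1), (6.9), 0, 0, 0, 0], [1, (-11.1), (5.0), 0, 0, 0, 0], [1, (-11.8), (3.0), 0, 0, 0, 0], [1, (-12.2), (0.9), 0, 0, 0, 0], [1, (-12.1), (-1.2), 0, 0, 0, 0], [1, (-11.7), (-3.3), 0, 0, 0, 0], [1, (-11.0), (-5.3), 0, 0, 0, 0], [1, (-9.9), (-7.1), 0, 0, 0, 0], [1, (-8.5), (-8.7), 0, 0, 0, 0], [1, (-6.9), (-10.1), 0, 0, 0, 0], [1, (-5.0), (-11.1), 0, 0, 0, 0], [1, (-3.0), (-11.8), 0, 0, 0, 0], [1, (-0.9), (-12.2), 0, 0, 0, 0], [1, (1.2), (-12.1), 0, 0, 0, 0], [1, (3.3), (-11.7), 0, 0, 0, 0]]
now angle -15.1 r 0.0681 z 0.1361 F [-6.3  1.8 -6.8] t 13.8
```

The gap to the blank is about 13 mm, so roughly 1.3 turns to go. The circle centre is about 1–2 mm too far out in x. I'll correct that and continue.

>>> {"method": "carry_out", "body": {"steps": [[[1,-4.4,11.6,-1,0,0,0],[1,-5.3,11,0,0,0,0],[1,-7.1,9.9,0,0,0,0],[1,-8.7,8.5,0,0,0,0],[1,-10.1,6.9,0,0,0,0],[1,-11.1,5,0,0,0,0],[1,-11.8,3,0,0,0,0],[1,-12.2,0.9,0,0,0,0],[1,-12.1,-1.2,0,0,0,0],[1,-11.7,-3.3,0,0,0,0],[1,-11,-5.3,0,0,0,0],[1,-9.9,-7.1,0,0,0,0]]]}}

```text
time_s: 15.0
eef_pos: [0.4954, -0.1467, 0.1389]
ee_rot: [[0.997, -0.075, 0.006], [-0.075, -0.997, 0.0], [0.006, -0.001, -1.0]]
force: [6.2, 2.5, -10.9]
width: 0.0202
grasp_force: 59.1
```

```bash
sed -i 's/.5444/.5432/' circ.py; python3 circ.py 225 10 20 | sed 's/np.float64//g'
```

```text
[[1, (-10.1), (-8.1), 0, 0, 0, 0], [1, (-6.9), (-10.1), 0, 0, 0, 0], [1, (-5.0), (-11.1), 0, 0, 0, 0], [1, (-3.0), (-11.8), 0, 0, 0, 0], [1, (-0.9), (-12.2), 0, 0, 0, 0], [1, (1.2), (-12.1), 0, 0, 0, 0], [1, (3.3), (-11.7), 0, 0, 0, 0], [1, (5.3), (-11.0), 0, 0, 0, 0], [1, (7.1), (-9.9), 0, 0, 0, 0], [1, (8.7), (-8.5), 0, 0, 0, 0], [1, (10.1), (-6.9), 0, 0, 0, 0], [1, (11.1), (-5.0), 0, 0, 0, 0], [1, (11.8), (-3.0), 0, 0, 0, 0], [1, (12.2), (-0.9), 0, 0, 0, 0], [1, (12.1), (1.2), 0, 0, 0, 0], [1, (11.7), (3.3), 0, 0, 0, 0], [1, (11.0), (5.3), 0, 0, 0, 0], [1, (9.9), (7.1), 0, 0, 0, 0], [1, (8.5), (8.7), 0, 0, 0, 0], [1, (6.9), (10.1), 0, 0, 0, 0]]
now angle -134.3 r 0.0684 z 0.1389 F [  6.2   2.5 -10.9] t 15.0
```

>>> {"method": "carry_out", "body": {"steps": [[[1,-8.2,-8.3,0,0,0,0],[1,-6.8,-9.9,0,0,0,0],[1,-4.9,-10.9,0,0,0,0],[1,-2.9,-11.6,0,0,0,0],[1,-0.9,-12,0,0,0,0],[1,1.2,-12,0,0,0,0],[1,3.3,-11.5,0,0,0,0],[1,5.2,-10.8,0,0,0,0],[1,7,-9.8,0,0,0,0],[1,8.6,-8.4,0,0,0,0],[1,10,-6.8,0,0,0,0],[1,10.9,-4.9,0,0,0,0],[1,11.6,-3,0,0,0,0],[1,12,-0.9,0,0,0,0],[1,11.9,1.2,0,0,0,0],[1,11.5,3.3,0,0,0,0],[1,10.8,5.2,0,0,0,0],[1,9.8,7,0,0,0,0],[1,8.4,8.6,0,0,0,0],[1,6.8,10,0,0,0,0]]]}}

```text
time_s: 17.0
eef_pos: [0.6057, -0.071, 0.1383]
ee_rot: [[0.997, -0.074, -0.0], [-0.074, -0.997, -0.001], [-0.0, 0.001, -1.0]]
force: [-1.1, 1.7, -3.7]
width: 0.0197
grasp_force: 59.9
```

```bash
sed -i 's/\.07\*/.069*/' circ.py; cat > gap.py <<'E'
from h import *
f,im,P=grab("top"); hsv=cv2.cvtColor(im,cv2.COLOR_BGR2HSV)
for u in (324,328,332,336,340,344):
    print(u,[(v,int(hsv[v,u,0]),int(hsv[v,u,1]),int(hsv[v,u,2]),round(float(P[v,u,0]),3),round(float(P[v,u,2]),3)) for v in range(125,140)] if u in(332,340) else "")
E
python3 gap.py; python3 circ.py 25 10 20 | sed 's/np.float64//g'
```

```text
324 
328 
332 [(125, 20, 89, 235, 0.67, 0.086), (126, 19, 82, 161, 0.668, 0.081), (127, 18, 45, 85, 0.618, 0.26), (128, 170, 11, 69, 0.612, 0.274), (129, 10, 11, 70, 0.61, 0.273), (130, 6, 18, 72, 0.608, 0.273), (131, 173, 15, 70, 0.606, 0.273), (132, 4, 28, 64, 0.604, 0.271), (133, 5, 26, 59, 0.603, 0.267), (134, 10, 24, 65, 0.603, 0.26), (135, 12, 19, 67, 0.601, 0.261), (136, 170, 12, 63, 0.598, 0.261), (137, 0, 21, 61, 0.596, 0.261), (138, 10, 43, 53, 0.596, 0.252), (139, 12, 50, 51, 0.596, 0.245)]
336 
340 [(125, 20, 84, 88, 0.614, 0.289), (126, 4, 42, 49, 0.612, 0.289), (127, 0, 34, 52, 0.612, 0.282), (128, 17, 39, 59, 0.61, 0.282), (129, 9, 45, 57, 0.577, 0.401), (130, 13, 53, 58, 0.574, 0.404), (131, 11, 49, 57, 0.572, 0.405), (132, 14, 61, 54, 0.569, 0.408), (133, 15, 63, 57, 0.567, 0.412), (134, 10, 68, 56, 0.564, 0.414), (135, 9, 46, 56, 0.562, 0.418), (136, 13, 63, 57, 0.56, 0.417), (137, 18, 70, 55, 0.557, 0.421), (138, 14, 59, 56, 0.555, 0.422), (139, 16, 53, 53, 0.552, 0.428)]
344 
[[1, (4.2), (6.8), 0, 0, 0, 0], [1, (3.0), (11.7), 0, 0, 0, 0], [1, (0.9), (12.0), 0, 0, 0, 0], [1, (-1.2), (12.0), 0, 0, 0, 0], [1, (-3.3), (11.6), 0, 0, 0, 0], [1, (-5.2), (10.8), 0, 0, 0, 0], [1, (-7.0), (9.8), 0, 0, 0, 0], [1, (-8.6), (8.4), 0, 0, 0, 0], [1, (-9.9), (6.8), 0, 0, 0, 0], [1, (-11.0), (5.0), 0, 0, 0, 0], [1, (-11.7), (3.0), 0, 0, 0, 0], [1, (-12.0), (0.9), 0, 0, 0, 0], [1, (-12.0), (-1.2), 0, 0, 0, 0], [1, (-11.6), (-3.3), 0, 0, 0, 0], [1, (-10.8), (-5.2), 0, 0, 0, 0], [1, (-9.8), (-7.0), 0, 0, 0, 0], [1, (-8.4), (-8.6), 0, 0, 0, 0], [1, (-6.8), (-9.9), 0, 0, 0, 0], [1, (-5.0), (-11.0), 0, 0, 0, 0], [1, (-3.0), (-11.7), 0, 0, 0, 0]]
now angle 21.6 r 0.0678 z 0.1384 F [ 0.7  0.5 -2.6] t 17.05
```

>>> {"method": "carry_out", "body": {"steps": [[[1,4.5,8,0,0,0,0],[1,3,11.7,0,0,0,0],[1,0.9,12,0,0,0,0],[1,-1.2,12,0,0,0,0],[1,-3.3,11.6,0,0,0,0],[1,0,0,0,0,0,0]]]}}

```text
time_s: 17.65
eef_pos: [0.6039, -0.1267, 0.1382]
ee_rot: [[0.997, -0.075, -0.002], [-0.075, -0.997, -0.001], [-0.002, 0.001, -1.0]]
force: [-2.7, 1.2, -5.0]
width: 0.0202
grasp_force: 59.8
```

```bash
python3 gap.py; python3 circ.py -25 10 15 | sed 's/np.float64//g'
```

```text
324 
328 
332 [(125, 23, 80, 235, 0.67, 0.083), (126, 23, 81, 234, 0.668, 0.082), (127, 23, 80, 236, 0.665, 0.084), (128, 23, 81, 235, 0.662, 0.084), (129, 22, 84, 238, 0.659, 0.085), (130, 17, 100, 228, 0.657, 0.083), (131, 16, 98, 133, 0.656, 0.077), (132, 14, 114, 132, 0.657, 0.065), (133, 14, 121, 211, 0.651, 0.076), (134, 13, 98, 196, 0.648, 0.078), (135, 11, 17, 167, 0.646, 0.077), (136, 98, 6, 166, 0.642, 0.081), (137, 20, 6, 137, 0.641, 0.078), (138, 15, 13, 114, 0.637, 0.08), (139, 15, 10, 107, 0.636, 0.077)]
336 
340 [(125, 24, 76, 235, 0.67, 0.084), (126, 23, 78, 235, 0.668, 0.082), (127, 24, 76, 237, 0.666, 0.08), (128, 23, 82, 236, 0.662, 0.085), (129, 17, 102, 190, 0.659, 0.086), (130, 14, 101, 116, 0.661, 0.07), (131, 14, 112, 144, 0.66, 0.063), (132, 14, 115, 204, 0.655, 0.073), (133, 14, 80, 175, 0.651, 0.075), (134, 0, 5, 162, 0.648, 0.079), (135, 100, 5, 169, 0.645, 0.079), (136, 0, 0, 171, 0.643, 0.077), (137, 60, 1, 176, 0.639, 0.082), (138, 0, 0, 169, 0.638, 0.075), (139, 0, 2, 126, 0.635, 0.08)]
344 
[[1, (-3.5), (11.4), 0, 0, 0, 0], [1, (-7.0), (9.8), 0, 0, 0, 0], [1, (-8.6), (8.4), 0, 0, 0, 0], [1, (-9.9), (6.8), 0, 0, 0, 0], [1, (-11.0), (4.9), 0, 0, 0, 0], [1, (-11.7), (3.0), 0, 0, 0, 0], [1, (-12.0), (0.9), 0, 0, 0, 0], [1, (-12.0), (-1.2), 0, 0, 0, 0], [1, (-11.6), (-3.3), 0, 0, 0, 0], [1, (-10.8), (-5.2), 0, 0, 0, 0], [1, (-9.8), (-7.0), 0, 0, 0, 0], [1, (-8.4), (-8.6), 0, 0, 0, 0], [1, (-6.8), (-9.9), 0, 0, 0, 0], [1, (-4.9), (-11.0), 0, 0, 0, 0], [1, (-3.0), (-11.7), 0, 0, 0, 0]]
now angle -25.1 r 0.0672 z 0.1383 F [-2.3  0.4 -4.2] t 17.7
```

The gap is about 3–4 mm. Winding another 90°, then checking the force.

>>> {"method": "carry_out", "body": {"steps": [[[1,-3.8,11.4,0,0,0,0],[1,-7,9.8,0,0,0,0],[1,-8.6,8.4,0,0,0,0],[1,-9.9,6.8,0,0,0,0],[1,-11,4.9,0,0,0,0],[1,-11.7,3,0,0,0,0],[1,-12,0.9,0,0,0,0],[1,-12,-1.2,0,0,0,0],[1,-11.6,-3.3,0,0,0,0]]]}}

```text
time_s: 18.6
eef_pos: [0.5142, -0.1596, 0.1387]
ee_rot: [[0.997, -0.074, 0.002], [-0.074, -0.997, -0.002], [0.002, 0.002, -1.0]]
force: [4.0, 3.1, -8.8]
width: 0.02
grasp_force: 59.2
```

```bash
python3 gap.py; python3 circ.py -115 10 6 | sed 's/np.float64//g'
```

```text
324 
328 
332 [(125, 23, 80, 235, 0.67, 0.086), (126, 23, 79, 235, 0.668, 0.081), (127, 22, 80, 235, 0.665, 0.084), (128, 23, 78, 236, 0.662, 0.083), (129, 23, 81, 238, 0.659, 0.085), (130, 17, 96, 224, 0.658, 0.082), (131, 15, 104, 162, 0.657, 0.076), (132, 14, 120, 208, 0.654, 0.074), (133, 14, 104, 214, 0.651, 0.076), (134, 9, 28, 173, 0.648, 0.079), (135, 105, 3, 170, 0.645, 0.081), (136, 165, 3, 173, 0.642, 0.081), (137, 0, 3, 174, 0.64, 0.079), (138, 45, 3, 175, 0.638, 0.079), (139, 0, 3, 178, 0.636, 0.076)]
336 
340 [(125, 23, 77, 236, 0.67, 0.083), (126, 23, 78, 235, 0.668, 0.082), (127, 24, 75, 237, 0.665, 0.084), (128, 24, 80, 235, 0.663, 0.08), (129, 17, 99, 191, 0.659, 0.084), (130, 14, 109, 154, 0.659, 0.074), (131, 14, 118, 201, 0.657, 0.075), (132, 14, 88, 182, 0.655, 0.071), (133, 9, 11, 166, 0.65, 0.08), (134, 110, 4, 172, 0.648, 0.077), (135, 30, 1, 173, 0.645, 0.078), (136, 15, 3, 173, 0.644, 0.074), (137, 15, 3, 177, 0.641, 0.076), (138, 0, 1, 180, 0.637, 0.079), (139, 30, 1, 179, 0.634, 0.081)]
344 
[[1, (-9.4), (-3.8), 0, 0, 0, 0], [1, (-9.8), (-7.0), 0, 0, 0, 0], [1, (-8.4), (-8.6), 0, 0, 0, 0], [1, (-6.8), (-9.9), 0, 0, 0, 0], [1, (-4.9), (-11.0), 0, 0, 0, 0], [1, (-3.0), (-11.7), 0, 0, 0, 0]]
now angle -116.6 r 0.0683 z 0.1386 F [ 2.1  1.5 -7. ] t 18.65
```

>>> {"method": "carry_out", "body": {"steps": [[[1,-9.6,-4,0,0,0,0],[1,-9.8,-7,0,0,0,0],[1,-8.4,-8.6,0,0,0,0],[1,-6.8,-9.9,0,0,0,0],[1,0,0,0,0,0,0]]]}}

```text
time_s: 19.15
eef_pos: [0.4814, -0.1264, 0.1395]
ee_rot: [[0.997, -0.072, -0.001], [-0.072, -0.997, -0.001], [-0.001, 0.001, -1.0]]
force: [-0.2, -0.3, -1.7]
width: 0.0199
grasp_force: 60.0
```

```bash
python3 gap.py;  python3 circ.py -155 5 6 | sed 's/np.float64//g'
```

```text
324 
328 
332 [(125, 23, 82, 235, 0.67, 0.085), (126, 23, 78, 235, 0.668, 0.084), (127, 23, 79, 235, 0.666, 0.081), (128, 23, 79, 236, 0.662, 0.084), (129, 23, 83, 237, 0.66, 0.084), (130, 17, 97, 223, 0.658, 0.082), (131, 14, 109, 168, 0.657, 0.075), (132, 14, 116, 202, 0.654, 0.075), (133, 13, 69, 180, 0.651, 0.077), (134, 12, 7, 171, 0.648, 0.081), (135, 130, 4, 173, 0.645, 0.079), (136, 10, 4, 175, 0.643, 0.077), (137, 0, 4, 175, 0.64, 0.081), (138, 0, 0, 175, 0.638, 0.078), (139, 0, 0, 178, 0.635, 0.081)]
336 
340 [(125, 23, 78, 235, 0.671, 0.081), (126, 23, 78, 236, 0.668, 0.083), (127, 23, 77, 237, 0.665, 0.083), (128, 23, 83, 234, 0.663, 0.082), (129, 16, 99, 193, 0.66, 0.082), (130, 13, 111, 166, 0.659, 0.075), (131, 14, 107, 201, 0.656, 0.077), (132, 13, 49, 178, 0.653, 0.078), (133, 30, 2, 169, 0.651, 0.077), (134, 0, 2, 170, 0.649, 0.074), (135, 30, 1, 173, 0.646, 0.077), (136, 30, 1, 175, 0.642, 0.08), (137, 0, 1, 179, 0.64, 0.078), (138, 0, 1, 181, 0.637, 0.079), (139, 150, 3, 168, 0.636, 0.076)]
344 
[[1, (-3.8), (-5.1), 0, 0, 0, 0], [1, (-2.2), (-5.6), 0, 0, 0, 0], [1, (-1.7), (-5.8), 0, 0, 0, 0], [1, (-1.2), (-5.9), 0, 0, 0, 0], [1, (-0.7), (-6.0), 0, 0, 0, 0], [1, (-0.2), (-6.0), 0, 0, 0, 0]]
now angle -154.8 r 0.0679 z 0.1396 F [-0.9 -1.3 -2. ] t 19.2
```

>>> {"method": "carry_out", "body": {"steps": [[[1,-2.7,-5.1,0,0,0,0],[1,-2.2,-5.6,0,0,0,0],[1,-1.7,-5.8,0,0,0,0],[1,-1.2,-5.9,0,0,0,0],[1,-0.7,-6,0,0,0,0],[1,0,0,0,0,0,0]]]}}

```text
time_s: 19.8
eef_pos: [0.4751, -0.0973, 0.1394]
ee_rot: [[0.997, -0.073, -0.003], [-0.073, -0.997, 0.001], [-0.003, -0.0, -1.0]]
force: [-5.9, -0.6, 2.7]
width: 0.02
grasp_force: 60.7
```

```bash
python3 circ.py -180 5 6 | sed 's/np.float64//g'; python3 gap.py
```

```text
[[1, (-1.0), (-5.5), 0, 0, 0, 0], [1, (0.3), (-6.0), 0, 0, 0, 0], [1, (0.9), (-6.0), 0, 0, 0, 0], [1, (1.4), (-5.9), 0, 0, 0, 0], [1, (1.9), (-5.7), 0, 0, 0, 0], [1, (2.4), (-5.5), 0, 0, 0, 0]]
now angle 179.6 r 0.0681 z 0.1394 F [-5.9 -0.6  2.7] t 19.8
324 
328 
332 [(125, 23, 81, 234, 0.67, 0.083), (126, 22, 80, 235, 0.668, 0.082), (127, 23, 78, 236, 0.665, 0.084), (128, 23, 78, 236, 0.663, 0.083), (129, 22, 84, 237, 0.661, 0.079), (130, 17, 98, 223, 0.658, 0.082), (131, 15, 108, 167, 0.657, 0.075), (132, 14, 105, 204, 0.655, 0.074), (133, 12, 49, 186, 0.651, 0.077), (134, 0, 3, 170, 0.648, 0.081), (135, 0, 1, 173, 0.646, 0.076), (136, 0, 3, 173, 0.643, 0.078), (137, 30, 1, 174, 0.641, 0.077), (138, 20, 4, 178, 0.638, 0.077), (139, 30, 1, 178, 0.635, 0.08)]
336 
340 [(125, 23, 78, 235, 0.67, 0.084), (126, 23, 78, 235, 0.668, 0.081), (127, 24, 77, 237, 0.665, 0.084), (128, 24, 82, 232, 0.662, 0.084), (129, 16, 101, 195, 0.66, 0.081), (130, 14, 114, 163, 0.66, 0.073), (131, 13, 100, 192, 0.657, 0.074), (132, 9, 29, 169, 0.653, 0.079), (133, 110, 5, 170, 0.65, 0.08), (134, 30, 2, 170, 0.647, 0.082), (135, 0, 1, 174, 0.646, 0.077), (136, 20, 4, 179, 0.642, 0.08), (137, 15, 3, 179, 0.64, 0.078), (138, 15, 3, 178, 0.638, 0.076), (139, 30, 3, 156, 0.636, 0.074)]
344
```

The jaw is at the cork/blank contact (spindle about 15.5, no dead stop felt). Releasing and retreating upward.

>>> {"method": "carry_out", "body": {"steps": [[[1,-0.5,0,1,0,0,0],[0.6,0,0,0,0,0,0],[0.3,0,0,0,0,0,0],[0,0,0,0,0,0,0],[0,0,0,0,0,0,0],[0,0,0,0,0,0,0],[0,0,0,0,0,0,0],[0,0,0,0,0,0,0],[0,0,0,-10,0,0,0],[0,0,0,-20,0,0,0],[0,0,0,-30,0,0,0],[0,0,0,-30,0,0,0],[0,0,0,-30,0,0,0],[0,0,0,-20,0,0,0],[0,0,0,-10,0,0,0],[0,0,0,0,0,0,0],[0,0,0,0,0,0,0],[0,0,0,0,0,0,0]]]}}

```text
time_s: 21.65
eef_pos: [0.4747, -0.0978, 0.2858]
ee_rot: [[0.997, -0.074, -0.003], [-0.074, -0.997, 0.001], [-0.003, -0.001, -1.0]]
force: [0.5, 0.2, 0.8]
width: 0.0855
grasp_force: 0.0
```

```bash
python3 - <<'E'
from h import *
f,im,P=grab("wrist"); z=np.nan_to_num(P[...,2])
m=(np.hypot(P[...,0]-.542,P[...,1]+.097)<.034)&(z>.108)&(z<.14)&(im.max(-1)>60)
q=P[m]; print(len(q),cv2.minAreaRect((q[:,:2]*1000).astype(np.float32)),np.median(z[m]))
A=np.c_[q[:,:2]-q[:,:2].mean(0),np.ones(len(q))]; print(np.linalg.lstsq(A,q[:,2],rcond=None)[0])
h=(z>.15)&(z<.19)&(np.hypot(P[...,0]-.475,P[...,1]+.097)<.03); print("handle",P[h].mean(0) if h.any() else 0,h.sum())
s=monitor.sense(); print(s["eef_pos"],s["force"],s["width"],s["time_s"])
E
python3 gap.py
```

```text
1983 ((535.9273681640625, -97.48229217529297), (53.5889778137207, 44.076541900634766), 2.4871842861175537) 0.12092981363384075
[0.03078045 0.00019189 0.12079785]
handle [ 0.47299797 -0.100656    0.17341079] 662
[ 0.47472259 -0.09780448  0.28580514] [ 0.37342034  0.59505087 -0.83718664] 0.08556323196679562 21.7
324 
328 
332 [(125, 23, 79, 235, 0.67, 0.084), (126, 23, 79, 235, 0.666, 0.088), (127, 23, 80, 235, 0.664, 0.088), (128, 22, 80, 236, 0.662, 0.085), (129, 23, 83, 237, 0.66, 0.081), (130, 17, 97, 223, 0.658, 0.082), (131, 14, 109, 168, 0.657, 0.073), (132, 14, 107, 203, 0.654, 0.077), (133, 12, 50, 187, 0.65, 0.08), (134, 150, 2, 168, 0.649, 0.076), (135, 130, 4, 173, 0.646, 0.079), (136, 0, 1, 174, 0.643, 0.079), (137, 20, 4, 176, 0.64, 0.078), (138, 0, 1, 177, 0.638, 0.078), (139, 0, 1, 178, 0.636, 0.076)]
336 
340 [(125, 23, 77, 235, 0.67, 0.082), (126, 23, 79, 235, 0.668, 0.083), (127, 24, 75, 237, 0.665, 0.083), (128, 24, 82, 234, 0.662, 0.085), (129, 16, 99, 193, 0.66, 0.08), (130, 13, 115, 162, 0.659, 0.076), (131, 13, 101, 190, 0.657, 0.073), (132, 12, 27, 168, 0.653, 0.078), (133, 120, 4, 171, 0.651, 0.077), (134, 30, 1, 173, 0.647, 0.082), (135, 30, 1, 173, 0.646, 0.078), (136, 15, 3, 176, 0.642, 0.079), (137, 0, 1, 180, 0.64, 0.079), (138, 15, 3, 179, 0.638, 0.075), (139, 0, 2, 155, 0.634, 0.081)]
344
```

The crank is seated and nearly level on the spindle, the jaw hasn't moved since release, and the arm is clear. Handing in.

```bash
python3 -c "
from station import ctrl; print(ctrl.close_job())"
```

```text
the job is handed in; nothing more can be done
None
```

The crank is on the spindle and released, wound clockwise until the jaw came up to the blank (spindle about 15.5 rad by camera estimate), and the job was handed in at about 22 s; the hand-in gave no verdict, and I viewed 11 pictures, one over the limit of 10.

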